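Ready the roll-test ramp

TASK

On the little roll-test ramp, push the steel roller from its lower rest up the slope with the fingertips until it settles in its seat against the end stop, then push the keeper bar all the way in behind it. Only push, never lift the roller; do not let it roll back into the catch trough at the foot, and leave the other things on the table alone.

Things in the scene. Friction and masses are not known exactly. Their poses are not given: they have to be found in the camera images.
- ramp: Roll-test ramp fixed to the table, 300x120 mm, aluminium deck sloping 6 degrees between dark rails 86 mm apart (outsides y = +-49, tops 10 mm above deck). Origin on the table under mid-deck; x level, up the slope; y across, to the keeper's side; z up. Deck face z = 38 mm at the origin, rising 105 mm per m, x from -110 to the end stop (face x = 95 mm, top 24 mm above deck, 75 above table).
- rest (a point): Roller axis in the lower rest, an 18 mm slot across the deck: ramp x = -77, z = 50 mm. The roller sinks about 2 mm in and stays till pushed out up the slope with some 2 to 6 N; between the slots it rolls back if let go.
- seat (a point): Roller axis when home in the seat, a like slot by the end stop, touching the stop or within 1 mm: ramp x = 72, z = 66 mm. The roller drops about 2 mm in and stays there when let go.
- trough (a point): Middle of the floor of the catch trough below the foot of the deck: ramp x = -169 to -112, floor 8 mm, walls 32 mm high. A roller that runs back passes over the lower rest and falls in.
- roller: Loose polished steel roller, slippery (friction about 0.25), with rounded ends and small black end plugs, diameter 44, length 82 mm (the middle 44 mm straight), about 0.35 kg (varies). Origin on its axis at mid length; its own y lies along the axis (its x and z turn as it rolls). At the start it lies across the ramp in the lower rest.
- keeper (a joint): Keeper, a steel bar 8 wide x 9 mm high that slides across the ramp toward -y through a guide block on the +y rail (block x = 30 to 60, y = 49 to 64, top z = 72 mm). 0 = drawn out, clear of the channel; 0.040 m = fully in, on its end stop, its inner 36 mm across the channel about 5 mm downhill of the seated roller. Friction about 1.5 N; stays where left.
- keeper_pad (a point): Centre of the outer flat face of the keeper's round black push pad, a disc of 28 mm diameter, 8 mm thick, on the outer end of the bar: ramp x = 45, y = 119 mm less the joint value, z = 60.5 mm. It is pushed toward ramp -y.
- wash_bottle: white plastic wash bottle with a bent spout, 70x60 mm, 178 mm tall, standing; origin at the centre of its underside. A bystander.
- tape_roll: roll of brown packing tape lying flat, 72 mm across, 18 mm high; origin at the centre of its underside. A bystander.
- iron_head: chrome golf iron head in a clear bag, about 43x106x76 mm, standing on its sole; origin at the centre of its underside. A bystander.
- hybrid_head: black golf hybrid club head, about 65x105x75 mm; origin at the centre of its underside. A bystander.

How it is judged:
By the outcome, as a careful person would: the job done as asked, in the order asked, and still so for the second after the job is handed in, with the robot touching nothing.
It also fails if it takes over 45 s, if anything falls off the work surface, if the arm or the gripper's body presses on something with over 40 N, if the wrist force passes 120 N, or if a joint passes its speed limit or range.

ROBOT

A 6-joint arm with a two-finger parallel gripper is mounted at the origin on the work surface; the furniture and walls round the work are solid. World frame = base frame: x ahead of the robot, y to its left, z up, the work surface at z = 0. Lengths are in m, angles in rad, forces in N, time in s.
With the tool pointing down it reaches from about 0.35 to 0.975 m from the base axis. Payload 7.1 kg.
Tool frame: the origin (TCP) lies between the finger pads; the fingertips stand 14 mm ahead of it and the grasp point (between the pads) lies 5 mm behind it; z points along the fingers, y is the line along which they close (so a half turn about z gives the same grasp; the last joint's range is limited). The gripper opens to 88 mm and grips with 3 to 60 N. Pads are 20 mm wide; open, the fingers measure 115 mm over their backs; the gripper's body (75 mm by 178 mm) begins 61 mm behind the grasp point.
Start: joints at [-1.265, 0.423, 1.63, -0, 1.089, -0.019], TCP at [0.199, -0.592, 0.21] pointing down, gripper open.
Joint ranges: [-3, 3], [-0.9, 2.11], [0.09, 2.58], [-1.31, 4.45], [0.11, 2.69], [-2.54, 2.54]. Speed limits (rad/s): [2.39, 2.39, 3.01, 3.14, 3.14, 3.14].

INTERFACE

Orientations are given as a unit quaternion [w, x, y, z].
In Python, from station import ctrl, snapshot gives the robot as it stands.
- The arm moves only by the tool jog_arm, never from a script. Its argument "series" is a list of rows, each an object with "slide": the shift along the tool's x, y, z in m, a list of three; "turn": the turn about the tool's z in rad; "fingers": the opening, from 0 (shut) to 1 (fully open). In form: [{"slide": [x, y, z], "turn": turn, "fingers": fingers}, ...]. A call has 1 to 20 rows; each row is the pose to reach, as a shift and turn from the pose commanded when the call began, along the tool's axes at that moment; what a row does not reach only later rows make up. A row lasts 1/10 s, in which the tool goes at most 50 mm and 8.59 degrees, less where a joint would pass 70% of its speed; a pose out of reach is approached as far as the arm can. A call with a gripper value outside its range is refused whole. The fingers move at their own pace and stop on an object; "squeeze" is the grip in N (left out, the last holds). Time passes only in rows, so rows that repeat a pose let the fingers close. It gives the time, the measured TCP pose, the force, the opening and the grip force at its end, in the units of the state.
- ctrl.read_state(): the state, without advancing time (a new reading comes with each control period).
- snapshot(name): name is "side" or "top" or "wrist"; returns a dict with "image" (400x640x3 uint8, red, green, blue), "intrinsics" (3x3 intrinsics, pixels), "position" and "orientation" of the camera in the world. Camera axes: x right, y up, looking along -z (the intrinsics and any distortion apply to the point x, -y, -z); pixel columns grow to the right and rows downward; lengths in m; the calibration is good to about 2 mm. A picture is of the moment at which its call begins. There is no depth.
- ctrl.finish_job(): hands the job in; it is judged then, once.
The state is a dict: "clock": time; "qpos": joint angles; "qvel": joint speeds; "effort": joint torques, N m; "tcp_pos": TCP position; "tool_rot": TCP orientation; "contact_force": force on the tool from outside, world axes, zero at the start; "wrist_torque": the same for the moment, N m; "finger_gap": finger opening in m; "grip_force": force on a finger pad.
Only numpy, scipy, OpenCV 4.12 (cv2) and the standard library are available. Lean on these libraries where they do the work, as an engineer would, in place of code of your own. Each camera call takes 0.05 s, during which the arm holds its last target. There are 200 camera calls.

## Working session

There is one attempt and no reset: what is moved stays moved. The work goes in short steps, Python scripts to look and compute and a tool call to move; the robot and the scene stay as the last step left them, time stands still between calls to the robot, and variables do not carry over. Pictures are saved under pics/ and viewed, at most 10 in all, crops included, and the job is handed in when it is done.

Besides the shell and the picture viewer there is one more tool, called after "Request:" by a JSON object that holds its "name" and its "arguments", one argument or row to a line. jog_arm: Moves the arm, as the interface text tells. Its arguments: {"type":"object","properties":{"series":{"type":"array","items":{"type":"object","properties":{"slide":{"type":"array","items":{"type":"number"}},"turn":{"type":"number"},"fingers":{"type":"number"}}}},"squeeze":{"type":"number"}},"required":["series"]}

```bash
mkdir -p pics; ls
cat > h.py <<'E'
import numpy as np, cv2, pickle
from scipy.spatial.transform import Rotation as R
def rot(q): return R.from_quat([q[1],q[2],q[3],q[0]]).as_matrix()
def ray(s,u,v):
    K=np.array(s["intrinsics"]); d=np.array([(u-K[0,2])/K[0,0],-(v-K[1,2])/K[1,1],-1.])
    d=rot(s["orientation"])@d; return np.array(s["position"]),d/np.linalg.norm(d)
def onz(s,u,v,z):
    p,d=ray(s,u,v); return p+d*(z-p[2])/d[2]
def proj(s,P):
    K=np.array(s["intrinsics"]); c=rot(s["orientation"]).T@(np.array(P)-np.array(s["position"]))
    return K[0,0]*c[0]/-c[2]+K[0,2], K[1,1]*-c[1]/-c[2]+K[1,2]
def tri(rs):
    A=0;b=0
    for p,d in rs:
        M=np.eye(3)-np.outer(d,d);A=A+M;b=b+M@p
    return np.linalg.solve(A,b)
E
python3 - <<'E'
from h import *
from station import ctrl,snapshot
S={n:snapshot(n) for n in("side","top","wrist")}
pickle.dump(S,open('s0.pkl','wb'))
for n in S: cv2.imwrite(f'pics/{n}0.png',S[n]["image"][...,::-1]); print(n,{k:v for k,v in S[n].items() if k!='image'})
print(ctrl.read_state())
E
```

```text
pics
side {'intrinsics': array([[431.83574799,   0.        , 318.2726798 ],
       [  0.        , 431.83574799, 202.48918005],
       [  0.        ,   0.        ,   1.        ]]), 'position': array([0.21190823, 0.71624017, 0.69031799]), 'orientation': array([-0.16325273, -0.08419072,  0.43911315,  0.87945444])}
top {'intrinsics': array([[404.06565627,   0.        , 320.72720608],
       [  0.        , 404.06565627, 208.86569592],
       [  0.        ,   0.        ,   1.        ]]), 'position': array([ 0.36577095, -0.0687485 ,  0.95400385]), 'orientation': array([ 0.7102582 ,  0.05164973, -0.06292938, -0.69921777])}
wrist {'intrinsics': array([[283.71591557,   0.        , 323.15466092],
       [  0.        , 283.71591557, 199.85163808],
       [  0.        ,   0.        ,   1.        ]]), 'position': array([ 0.26265416, -0.57069769,  0.38450672]), 'orientation': array([ 0.8058581 , -0.10032891,  0.07234494, -0.57904494])}
{'clock': 0.15, 'qpos': array([-1.26498873e+00,  4.23676880e-01,  1.63050107e+00, -1.79213386e-05,
        1.08862758e+00, -1.90102052e-02]), 'qvel': array([-0.00179014, -0.00167153, -0.00407804, -0.00010364,  0.00115249,
       -0.00169398]), 'effort': array([-2.89961122e-05, -5.44979560e+01, -2.73920095e+01,  6.43950957e-02,
        2.04075384e-02, -5.49233926e-05]), 'tcp_pos': array([ 0.19933676, -0.59188021,  0.20977832]), 'tool_rot': array([-5.99082033e-04,  9.86839783e-01,  1.61699952e-01, -9.45201718e-05]), 'contact_force': array([-0.37990158, -0.406001  , -0.47861859]), 'wrist_torque': array([-0.01893456, -0.03743746,  0.00564131]), 'grip_force': 0.0, 'finger_gap': 0.08799553865641657}
```

View pics/top0.png

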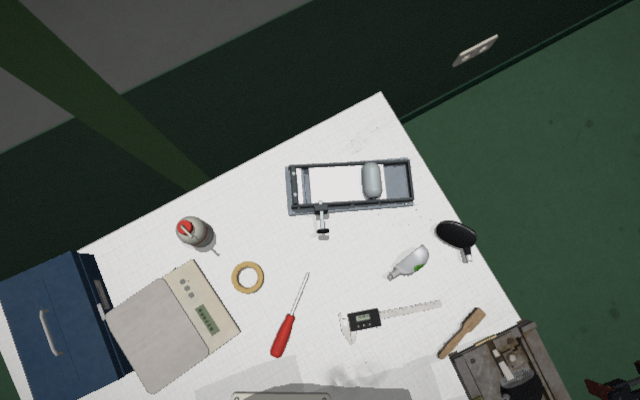

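View pics/side0.png

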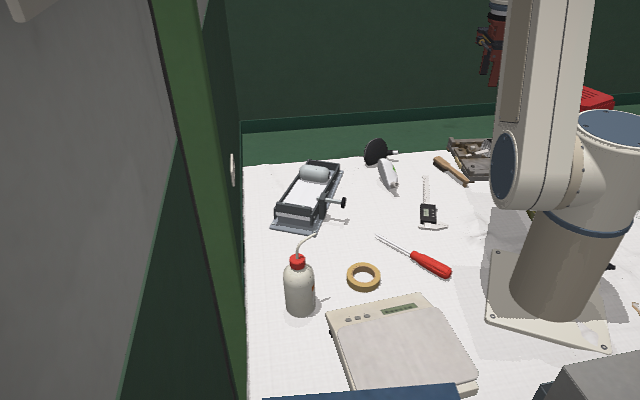

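The top view shows the ramp at about u 288–413, v 158–213. The end stop is on the left, the roller is at (372,181), and the keeper pad is at (322,232) on the robot's side. The side view shows the roller at (315,173) and the pad at (343,202). I'll zoom in on both next.

Run:
```python
from h import *
S=pickle.load(open('s0.pkl','rb'))
a=S['top']['image'][150:245,280:420]; b=S['side']['image'][150:240,260:360]
a=cv2.resize(a,(0,0),fx=5,fy=3.1579*5/3.1579*1.0 if 0 else 5,interpolation=cv2.INTER_CUBIC)
cv2.imwrite('pics/topc.png',a[...,::-1]);cv2.imwrite('pics/sidec.png',cv2.resize(b,(0,0),fx=6,fy=6,interpolation=cv2.INTER_CUBIC)[...,::-1])
```

```text
(no output)
```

View pics/topc.png

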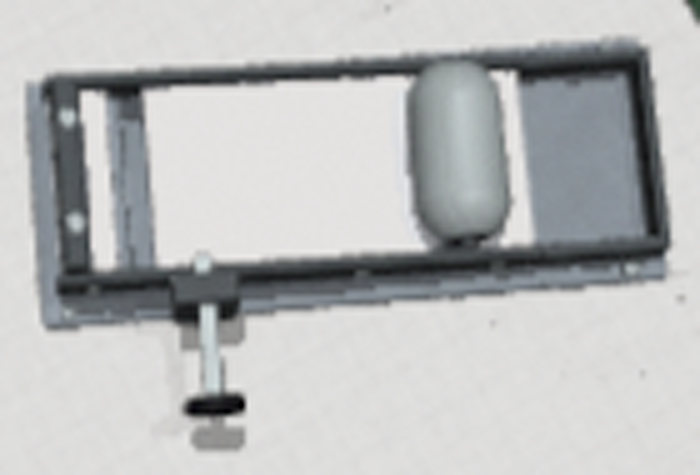

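View pics/sidec.png

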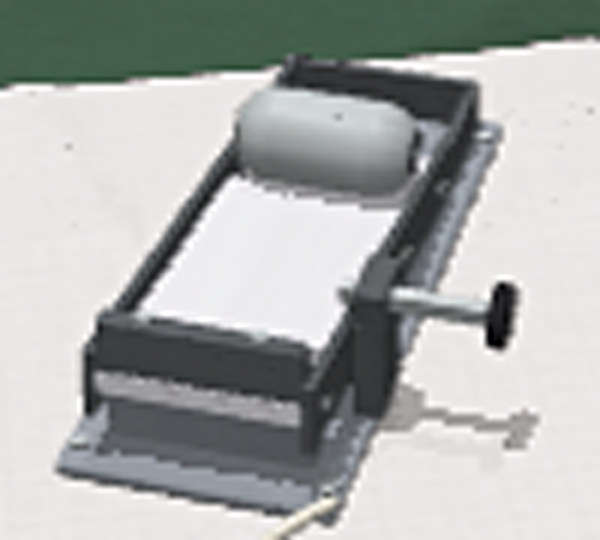

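The crops show the roller centre at about crop (459,150) in top and (328,142) in side, and the pad at (215,405) and (501,316). The base plate's near edge runs (45,325) to (665,275) in top.

Run:
```python
from h import *
np.set_printoptions(precision=4,suppress=True)
S=pickle.load(open('s0.pkl','rb'));t,s=S['top'],S['side']
T=lambda u,v:(280+u/5-.4,150+v/5-.4)
D=lambda u,v:(260+u/6-.42,150+v/6-.42)
def both(a,b): return tri([ray(t,*T(*a)),ray(s,*D(*b))])
r=both((459,150),(328,142)); p=both((215,408),(502,316))
print('roller',r,'pad',p)
a=onz(t,*T(45,325),.003);b=onz(t,*T(665,275),.003);c=onz(t,*T(28,85),.003);print('base',a,b,c,np.linalg.norm(a-b),np.linalg.norm(a-c))
d=a-b;y1=np.arctan2(d[1],d[0]);
d=p-r;y2=np.arctan2(d[1],d[0])-np.arctan2(119,122);print('yaw',np.degrees([y1,y2]),np.linalg.norm(d[:2]),np.hypot(119,122))
for y in(y1,y2):
  Rz=lambda v:np.array([np.cos(y)*v[0]-np.sin(y)*v[1],np.sin(y)*v[0]+np.cos(y)*v[1]])
  print(r[:2]-Rz((-.077,0)),p[:2]-Rz((.045,.119)))
  # check stop/seat points
seat=both((138,180),(230,330)) ;print(seat)
for n,q in(('stopTopL',[(62,82),(100,318)]),('stopTopR',[(65,282),(312,352)])): print(n,both(*q))
```

```text
roller [ 0.5825 -0.198   0.05  ] pad [ 0.4615 -0.0869  0.0612]
base [ 0.5064 -0.0067  0.003 ] [ 0.5357 -0.3031  0.003 ] [0.6238 0.0047 0.003 ] 0.2978303536813672 0.11795109532056441
yaw [95.6347 93.1615] 0.16429064044118336 170.42593699317015
[ 0.5749 -0.1214] [ 0.5843 -0.12  ]
[ 0.5783 -0.1212] [ 0.5828 -0.1253]
[ 0.5662 -0.0506  0.0517]
stopTopL [ 0.6066 -0.0159  0.0714]
stopTopR [ 0.5157 -0.0195  0.0762]
```

Request:
{"name": "jog_arm", "arguments": {
  "series": [
    {"slide": [0.478, -0.205, 0.03], "turn": -1.344, "fingers": 0.23},
    {"slide": [0.478, -0.205, 0.03], "turn": -1.344, "fingers": 0.23},
    {"slide": [0.478, -0.205, 0.03], "turn": -1.344, "fingers": 0.23},
    {"slide": [0.478, -0.205, 0.03], "turn": -1.344, "fingers": 0.23},
    {"slide": [0.478, -0.205, 0.03], "turn": -1.344, "fingers": 0.23},
    {"slide": [0.478, -0.205, 0.03], "turn": -1.344, "fingers": 0.23},
    {"slide": [0.478, -0.205, 0.03], "turn": -1.344, "fingers": 0.23},
    {"slide": [0.478, -0.205, 0.03], "turn": -1.344, "fingers": 0.23},
    {"slide": [0.478, -0.205, 0.03], "turn": -1.344, "fingers": 0.23},
    {"slide": [0.478, -0.205, 0.03], "turn": -1.344, "fingers": 0.23},
    {"slide": [0.478, -0.205, 0.03], "turn": -1.344, "fingers": 0.23},
    {"slide": [0.478, -0.205, 0.03], "turn": -1.344, "fingers": 0.23},
    {"slide": [0.478, -0.205, 0.03], "turn": -1.344, "fingers": 0.23},
    {"slide": [0.478, -0.205, 0.03], "turn": -1.344, "fingers": 0.23}
  ]
}}

```text
clock: 1.55
tcp_pos: [0.586, -0.2463, 0.1803]
tool_rot: [-0.0, 0.672, 0.741, -0.0]
contact_force: [0.2, 0.3, 0.3]
finger_gap: 0.0202
grip_force: 0.0
```

Run:
```python
from h import *
from station import ctrl,snapshot
s=snapshot('wrist');pickle.dump(s,open('w1.pkl','wb'));cv2.imwrite('pics/w1.png',s['image'][...,::-1])
st=ctrl.read_state();print(st['clock'],st['tcp_pos'],st['tool_rot'],st['finger_gap'],st['contact_force'],s['position'])
Rt=rot(st['tool_rot']);print(Rt.round(4))
```

```text
1.6 [ 0.58600472 -0.24654709  0.18036661] [-1.72944414e-04  6.72200349e-01  7.40369255e-01 -1.64159787e-04] 0.01972502385104709 [0.19810825 1.27586401 0.82702096] [ 0.57966362 -0.17981783  0.35506233]
[[-9.630e-02  9.954e-01 -5.000e-04]
 [ 9.954e-01  9.630e-02 -0.000e+00]
 [ 0.000e+00 -5.000e-04 -1.000e+00]]
```

View pics/w1.png

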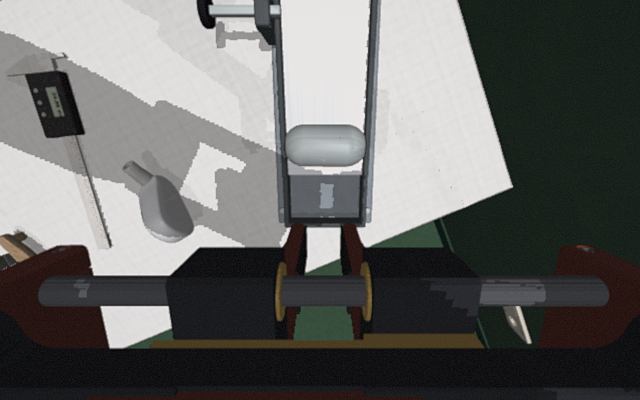

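The wrist view shows the roller centred at about (326,145), with ends at u 286 and 366. The rails run nearly vertical in the image, so the tool is aligned with the ramp. The fingers are at u 295 and 352 over the trough.

Run:
```python
from h import *
np.set_printoptions(precision=4,suppress=True)
s=pickle.load(open('w1.pkl','rb'));S=pickle.load(open('s0.pkl','rb'))
T=lambda u,v:(280+u/5-.4,150+v/5-.4)
D=lambda u,v:(260+u/6-.42,150+v/6-.42)
ex=np.array([-.0963,.9954]);ey=np.array([-.9954,-.0963]);tcp=np.array([.586,-.2463])
r=tri([ray(s,326,145),ray(S['top'],*T(459,150)),ray(S['side'],*D(328,142))]);print('roller',r,(r[:2]-tcp)@ex,(r[:2]-tcp)@ey)
p=tri([ray(s,200,12),ray(S['top'],*T(215,408)),ray(S['side'],*D(502,316))]);print('pad',p,(p[:2]-tcp)@ex,(p[:2]-tcp)@ey)
for n,q in dict(rl=(286,145),rr=(366,145),bottom=(326,166),top=(326,124)).items():
  w=onz(s,*q,.05);print(n,w,(w[:2]-tcp)@ex,(w[:2]-tcp)@ey)
# dark rail rows
g=s['image'].mean(2)
for v,z in((60,.052),(20,.056),(110,.045)):
  row=g[v,260:400].astype(int); print(v,list(np.where(abs(np.diff(row))>40)[0]+260))
  for u in np.where(abs(np.diff(row))>40)[0]+260.5: print(round(float((onz(s,u,v,z)[:2]-tcp)@ey),4),end=' ')
```

```text
roller [ 0.5831 -0.1978  0.0498] 0.0485462111760652 -0.0018130162616444327
pad [ 0.4603 -0.0876  0.0619] 0.1701117837203908 0.1098545140047265
rl [ 0.5422 -0.2013  0.05  ] 0.049029522317002534 0.03927591362294351
rr [ 0.6264 -0.1931  0.05  ] 0.049060697840987134 -0.04532555246142957
bottom [ 0.5865 -0.2193  0.05  ] 0.02680502351358342 -0.00308925129288754
top [ 0.5822 -0.1758  0.05  ] 0.07050111543233564 -0.0029658256620289144
60 [np.int64(271), np.int64(275), np.int64(282), np.int64(283), np.int64(365), np.int64(367), np.int64(374), np.int64(377), np.int64(378)]
0.0506 0.0467 0.0398 0.0389 -0.0415 -0.0434 -0.0503 -0.0532 -0.0542 20 [np.int64(280), np.int64(281), np.int64(367), np.int64(368), np.int64(369), np.int64(379), np.int64(380)]
0.04 0.039 -0.0415 -0.0425 -0.0434 -0.0528 -0.0537 110 [np.int64(273), np.int64(278), np.int64(284), np.int64(285), np.int64(363), np.int64(364), np.int64(375), np.int64(376)]
0.0518 0.0466 0.0403 0.0393 -0.0421 -0.0432 -0.0546 -0.0557
```

Request:
{"name": "jog_arm", "arguments": {
  "series": [
    {"slide": [0, 0.002, 0.04], "turn": 0, "fingers": 0.23},
    {"slide": [0, 0.002, 0.08], "turn": 0, "fingers": 0.23},
    {"slide": [0, 0.002, 0.11], "turn": 0, "fingers": 0.23},
    {"slide": [0, 0.002, 0.126], "turn": 0, "fingers": 0.23},
    {"slide": [0.004, 0.002, 0.126], "turn": 0, "fingers": 0.23},
    {"slide": [0.008, 0.002, 0.126], "turn": 0, "fingers": 0.23},
    {"slide": [0.012, 0.002, 0.126], "turn": 0, "fingers": 0.23},
    {"slide": [0.014, 0.002, 0.126], "turn": 0, "fingers": 0.23},
    {"slide": [0.016, 0.002, 0.126], "turn": 0, "fingers": 0.23},
    {"slide": [0.018, 0.002, 0.126], "turn": 0, "fingers": 0.23}
  ]
}}

```text
clock: 2.6
tcp_pos: [0.5877, -0.2272, 0.0551]
tool_rot: [0.001, 0.672, 0.741, 0.0]
contact_force: [-0.1, 0.8, 0.6]
finger_gap: 0.0202
grip_force: 0.0
```

Request:
{"name": "jog_arm", "arguments": {
  "series": [
    {"slide": [0.002, 0, 0], "turn": 0, "fingers": 0.23},
    {"slide": [0.004, 0, 0], "turn": 0, "fingers": 0.23},
    {"slide": [0.006, 0, -0.0005], "turn": 0, "fingers": 0.23},
    {"slide": [0.008, 0, -0.0007], "turn": 0, "fingers": 0.23},
    {"slide": [0.01, 0, -0.001], "turn": 0, "fingers": 0.23},
    {"slide": [0.013, 0, -0.0013], "turn": 0, "fingers": 0.23},
    {"slide": [0.016, 0, -0.0016], "turn": 0, "fingers": 0.23},
    {"slide": [0.02, 0, -0.002], "turn": 0, "fingers": 0.23}
  ]
}}

```text
clock: 3.4
tcp_pos: [0.5866, -0.2096, 0.0586]
tool_rot: [0.002, 0.671, 0.741, -0.0]
contact_force: [-5.5, -9.8, 20.1]
finger_gap: 0.0201
grip_force: 11.3
```

```bash
cat > look.py <<'E'
import sys
from h import *
from station import ctrl,snapshot
n,c=sys.argv[1:3]
s=snapshot(c);pickle.dump(s,open(n+'.pkl','wb'));cv2.imwrite(f'pics/{n}.png',s['image'][...,::-1])
st=ctrl.read_state();print(st['clock'],st['tcp_pos'].round(4),st['contact_force'].round(2),s['position'].round(4))
E
python3 look.py w2 wrist
```

```text
3.45 [ 0.5865 -0.2091  0.0589] [-3.84 -7.63 18.03] [ 0.5795 -0.1425  0.2332]
```

View pics/w2.png

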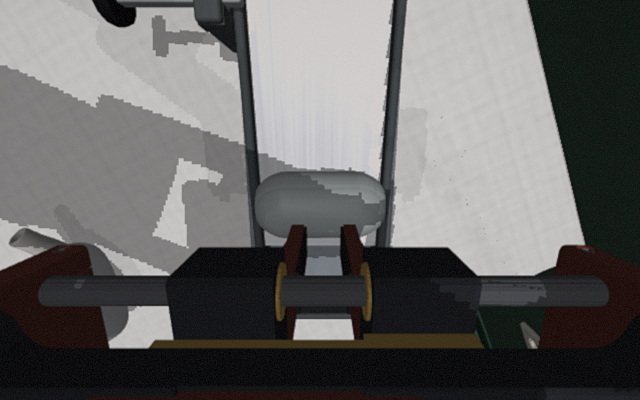

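The roller centre is now at about (320,204). The fingertips at (295,226) and (352,226) overlap its near edge, and the upward force is high. I'll check the geometry before going on.

Run:
```python
from h import *
s=pickle.load(open('w2.pkl','rb'));ex=np.array([-.0963,.9954,0]);ey=np.array([-.9954,-.0963,0])
tcp=np.array([.5865,-.2091,.0589])
for dx in(-.01,0,.01):
  for dz in(-.014,0,.05): print(dx,dz,[np.round(proj(s,tcp+dx*ex+dz*np.array([0,0,1])+k*ey),1) for k in(.01,.0235,-.01)])
for v in(172,204,237):
  w=onz(s,320,v,.052);print(v,w,(w-tcp)@ex,(w-tcp)@ey)
for u in(255,386): w=onz(s,u,205,.052);print((w-tcp)@ey)
```

```text
-0.01 -0.014 [array([308.9, 238.4]), array([289.9, 238.4]), array([337. , 238.4])]
-0.01 0 [array([307.9, 246.5]), array([287.5, 246.5]), array([338.1, 246.5])]
-0.01 0.05 [array([302.9, 288.1]), array([275.5, 288.1]), array([343.6, 288.1])]
0 -0.014 [array([308.7, 225.1]), array([289.5, 225.1]), array([337.2, 225.1])]
0 0 [array([307.7, 232.3]), array([287.1, 232.3]), array([338.3, 232.3])]
0 0.05 [array([302.6, 269.6]), array([274.6, 269.6]), array([344. , 269.7])]
0.01 -0.014 [array([308.6, 211.4]), array([289.1, 211.4]), array([337.4, 211.5])]
0.01 0 [array([307.6, 217.7]), array([286.6, 217.7]), array([338.6, 217.7])]
0.01 0.05 [array([302.3, 250.5]), array([273.8, 250.5]), array([344.4, 250.5])]
172 [ 0.58078228 -0.17083652  0.052     ] 0.038638079862812674 0.002006649379320876
204 [ 0.58282107 -0.19208361  0.052     ] 0.01729239502145125 0.0020233281059366314
237 [ 0.58505244 -0.21533763  0.052     ] -0.006069539462239192 0.0020415822552583424
0.0450755756403388
-0.04175203437244811
```

```bash
python3 look.py sd side; python3 -c "
import cv2;a=cv2.imread('pics/sd.png')[130:240,260:380];cv2.imwrite('pics/sdc.png',cv2.resize(a,(0,0),fx=5,fy=5,interpolation=2))"
```

```text
3.5 [ 0.5865 -0.2092  0.0589] [-5.18 -8.31 17.69] [0.2119 0.7162 0.6903]
```

View pics/sdc.png

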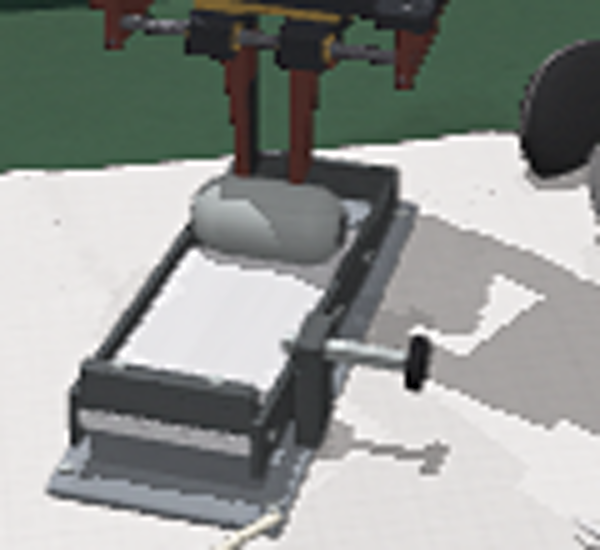

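The force direction (up 18 N, back 8 N) suggests the tips are bearing on the roller's upper back, not on its flank. I'll back off slowly, then check the true tip height.

Request:
{"name": "jog_arm", "arguments": {
  "series": [
    {"slide": [-0.003, 0, 0], "turn": 0, "fingers": 0.23},
    {"slide": [-0.006, 0, 0], "turn": 0, "fingers": 0.23},
    {"slide": [-0.009, 0, 0], "turn": 0, "fingers": 0.23},
    {"slide": [-0.012, 0, 0], "turn": 0, "fingers": 0.23},
    {"slide": [-0.016, 0, 0], "turn": 0, "fingers": 0.23},
    {"slide": [-0.022, 0, 0], "turn": 0, "fingers": 0.23},
    {"slide": [-0.032, 0, 0], "turn": 0, "fingers": 0.23},
    {"slide": [-0.038, 0, -0.02], "turn": 0, "fingers": 0.23},
    {"slide": [-0.038, 0, -0.04], "turn": 0, "fingers": 0.23},
    {"slide": [-0.038, 0, -0.04], "turn": 0, "fingers": 0.23}
  ]
}}

```text
clock: 4.5
tcp_pos: [0.5908, -0.2468, 0.0987]
tool_rot: [0.002, 0.672, 0.741, 0.001]
contact_force: [0.1, 0.2, 0.0]
finger_gap: 0.0201
grip_force: 0.0
```

```bash
python3 look.py sd2 side;python3 look.py w3 wrist
python3 - <<'E'
import cv2,numpy as np
a=cv2.imread('pics/sd2.png')[110:210,260:380];b=cv2.imread('pics/w3.png')[90:290,220:420]
a=cv2.resize(a,(400,333),interpolation=2) if 0 else cv2.resize(a,(0,0),fx=4,fy=4,interpolation=2);b=cv2.resize(b,(400,400))
cv2.imwrite('pics/c3.png',np.hstack([cv2.copyMakeBorder(a,0,max(0,400-a.shape[0]),0,0,0)[:400],b])[:, :800] if a.shape[1]<=400 else np.hstack([cv2.resize(a,(400,333)),b[:333]]))
E
```

```text
4.55 [ 0.5899 -0.2462  0.0972] [0.29 0.02 0.16] [0.2119 0.7162 0.6903]
4.6 [ 0.5891 -0.2456  0.0962] [0.12 0.69 0.24] [ 0.583  -0.1795  0.272 ]
```

View pics/c3.png

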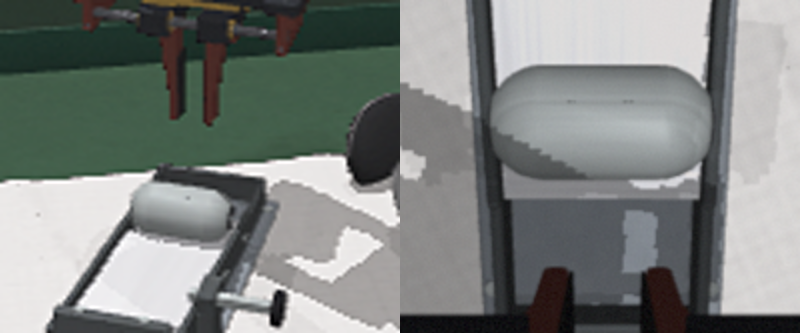

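The roller is back in the lower rest, centred at wrist (320,151). The fingertips are at side (313,146) and (322,147), and at wrist (297,224) and (349,224).

Run:
```python
from h import *
np.set_printoptions(precision=4,suppress=True)
a=pickle.load(open('sd2.pkl','rb'));w=pickle.load(open('w3.pkl','rb'))
tc=np.array([.5897,-.246,.097]);ex=np.array([-.0963,.9954,0]);ey=np.array([-.9954,-.0963,0]);ez=np.array([0,0,1])
for z in(-.014,0,.014):print(z,[np.round(proj(a,tc+z*ez+k*ey+.01*ex),1) for k in(.017,-.017)])
m=tri([ray(a,317.6,146.4),ray(w,323.3,224)]);print('tip mid',m,(m-tc)@ex,(m-tc)@ey,m[2]-tc[2])
c=onz(w,320.5,151,.05);tcp=np.array([.5891,-.2456,0]);print('roller',c,(c-tcp)@ex,(c-tcp)@ey)
for q in((320,122.5),(320,179.5)):
  c=onz(w,*q,.05);print((c-tcp)@ex)
im=a['image'];
```

```text
-0.014 [array([322.6, 156.3]), array([310.6, 154.6])]
0 [array([322.6, 151.9]), array([310.5, 150.2])]
0.014 [array([322.6, 147.3]), array([310.5, 145.7])]
tip mid [ 0.5873 -0.2359  0.1114] 0.010234056418986538 0.0013752889097907765 0.014393461954407993
roller [ 0.5832 -0.1973  0.05  ] 0.04862354194125887 0.001187284505735022
0.0698958534227135
0.026277523520567798
```

The tips actually sit about 14 mm above the reported TCP, so I need to go about 28 mm lower than planned.

Request:
{"name": "jog_arm", "arguments": {
  "series": [
    {"slide": [0, -0.001, 0.03], "turn": 0, "fingers": 0.23},
    {"slide": [0, -0.001, 0.055], "turn": 0, "fingers": 0.23},
    {"slide": [0, -0.001, 0.07], "turn": 0, "fingers": 0.23},
    {"slide": [0, -0.001, 0.07], "turn": 0, "fingers": 0.23},
    {"slide": [0.005, -0.001, 0.07], "turn": 0, "fingers": 0.23},
    {"slide": [0.01, -0.001, 0.07], "turn": 0, "fingers": 0.23},
    {"slide": [0.014, -0.001, 0.07], "turn": 0, "fingers": 0.23},
    {"slide": [0.017, -0.001, 0.07], "turn": 0, "fingers": 0.23},
    {"slide": [0.02, -0.001, 0.07], "turn": 0, "fingers": 0.23},
    {"slide": [0.022, -0.001, 0.07], "turn": 0, "fingers": 0.23}
  ]
}}

```text
clock: 5.6
tcp_pos: [0.5862, -0.2234, 0.0269]
tool_rot: [0.0, 0.672, 0.741, 0.0]
contact_force: [0.1, -1.5, -0.3]
finger_gap: 0.0199
grip_force: 0.6
```

Request:
{"name": "jog_arm", "arguments": {
  "series": [
    {"slide": [0.003, 0, 0], "turn": 0, "fingers": 0.23},
    {"slide": [0.006, 0, -0.0005], "turn": 0, "fingers": 0.23},
    {"slide": [0.009, 0, -0.001], "turn": 0, "fingers": 0.23},
    {"slide": [0.012, 0, -0.0013], "turn": 0, "fingers": 0.23},
    {"slide": [0.015, 0, -0.0016], "turn": 0, "fingers": 0.23},
    {"slide": [0.018, 0, -0.002], "turn": 0, "fingers": 0.23},
    {"slide": [0.022, 0, -0.0023], "turn": 0, "fingers": 0.23},
    {"slide": [0.026, 0, -0.0027], "turn": 0, "fingers": 0.23},
    {"slide": [0.03, 0, -0.003], "turn": 0, "fingers": 0.23}
  ]
}}

```text
clock: 6.5
tcp_pos: [0.5829, -0.1933, 0.0294]
tool_rot: [-0.0, 0.672, 0.741, -0.0]
contact_force: [-0.4, -0.5, 0.2]
finger_gap: 0.0203
grip_force: 0.3
```

```bash
python3 look.py w4 wrist
```

```text
6.55 [ 0.5827 -0.1927  0.0294] [-0.34  0.54  0.3 ] [ 0.5764 -0.1268  0.2042]
```

View pics/w4.png

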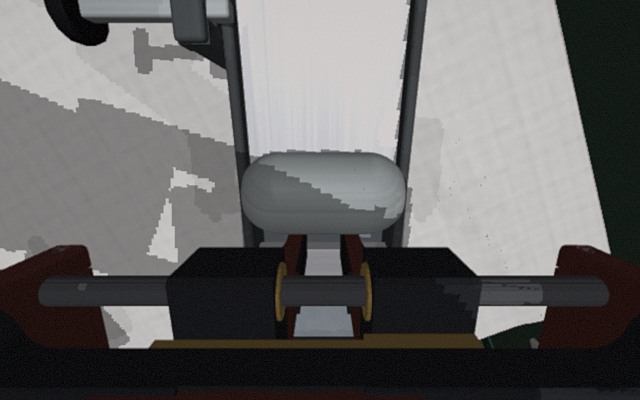

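The roller (centre about (324,193)) is out of the rest and rolling squarely ahead of the fingers. I'll keep going.

Request:
{"name": "jog_arm", "arguments": {
  "series": [
    {"slide": [0.004, 0, -0.0004], "turn": 0, "fingers": 0.23},
    {"slide": [0.008, 0, -0.0008], "turn": 0, "fingers": 0.23},
    {"slide": [0.012, 0, -0.0013], "turn": 0, "fingers": 0.23},
    {"slide": [0.017, 0, -0.0018], "turn": 0, "fingers": 0.23},
    {"slide": [0.022, 0, -0.0023], "turn": 0, "fingers": 0.23},
    {"slide": [0.027, 0, -0.0028], "turn": 0, "fingers": 0.23},
    {"slide": [0.032, 0, -0.0034], "turn": 0, "fingers": 0.23},
    {"slide": [0.037, 0, -0.0039], "turn": 0, "fingers": 0.23},
    {"slide": [0.042, 0, -0.0044], "turn": 0, "fingers": 0.23},
    {"slide": [0.047, 0, -0.0049], "turn": 0, "fingers": 0.23},
    {"slide": [0.052, 0, -0.0055], "turn": 0, "fingers": 0.23},
    {"slide": [0.057, 0, -0.006], "turn": 0, "fingers": 0.23},
    {"slide": [0.062, 0, -0.0065], "turn": 0, "fingers": 0.23},
    {"slide": [0.067, 0, -0.007], "turn": 0, "fingers": 0.23},
    {"slide": [0.072, 0, -0.0076], "turn": 0, "fingers": 0.23},
    {"slide": [0.077, 0, -0.0081], "turn": 0, "fingers": 0.23},
    {"slide": [0.082, 0, -0.0086], "turn": 0, "fingers": 0.23},
    {"slide": [0.086, 0, -0.009], "turn": 0, "fingers": 0.23},
    {"slide": [0.09, 0, -0.0095], "turn": 0, "fingers": 0.23},
    {"slide": [0.093, 0, -0.0098], "turn": 0, "fingers": 0.23}
  ]
}}

```text
clock: 8.55
tcp_pos: [0.5736, -0.1006, 0.0391]
tool_rot: [-0.0, 0.672, 0.741, -0.0]
contact_force: [0.5, -0.4, 0.1]
finger_gap: 0.0201
grip_force: 0.4
```

```bash
python3 look.py w5 wrist
python3 - <<'E'
from h import *
s=pickle.load(open('w5.pkl','rb'))
from station import ctrl
t=ctrl.read_state()['tcp_pos']*[1,1,0];ex=np.array([-.0963,.9954,0])
g=cv2.cvtColor(s['image'],cv2.COLOR_RGB2GRAY)[:,315:332].mean(1)
for v in range(60,260,4): print(v,int(g[v]),round(float((onz(s,323,v,.065)-t)@ex),4),end=' | ')
E
```

```text
8.6 [ 0.5736 -0.1003  0.0391] [ 0.04  0.13 -0.  ] [ 0.5672 -0.0341  0.214 ]
60 203 0.0981 | 64 202 0.0963 | 68 200 0.0945 | 72 201 0.0927 | 76 132 0.0909 | 80 137 0.0891 | 84 139 0.0873 | 88 65 0.0854 | 92 79 0.0836 | 96 78 0.0817 | 100 76 0.0798 | 104 76 0.0779 | 108 65 0.076 | 112 73 0.0741 | 116 155 0.0722 | 120 224 0.0702 | 124 221 0.0683 | 128 222 0.0663 | 132 220 0.0643 | 136 122 0.0623 | 140 138 0.0603 | 144 137 0.0583 | 148 129 0.0563 | 152 86 0.0542 | 156 114 0.0522 | 160 124 0.0501 | 164 134 0.048 | 168 144 0.0459 | 172 149 0.0438 | 176 156 0.0416 | 180 161 0.0395 | 184 158 0.0373 | 188 151 0.0351 | 192 113 0.0329 | 196 111 0.0307 | 200 110 0.0285 | 204 107 0.0263 | 208 105 0.024 | 212 104 0.0217 | 216 104 0.0194 | 220 95 0.0171 | 224 95 0.0148 | 228 89 0.0124 | 232 81 0.0101 | 236 142 0.0077 | 240 152 0.0053 | 244 151 0.0029 | 248 152 0.0004 | 252 151 -0.002 | 256 151 -0.0045 |
```

Request:
{"name": "jog_arm", "arguments": {
  "series": [
    {"slide": [0.002, 0, -0.0002], "turn": 0, "fingers": 0.23},
    {"slide": [0.004, 0, -0.0004], "turn": 0, "fingers": 0.23},
    {"slide": [0.006, 0, -0.0006], "turn": 0, "fingers": 0.23},
    {"slide": [0.008, 0, -0.0008], "turn": 0, "fingers": 0.23},
    {"slide": [0.01, 0, -0.001], "turn": 0, "fingers": 0.23},
    {"slide": [0.012, 0, -0.0012], "turn": 0, "fingers": 0.23},
    {"slide": [0.014, 0, -0.0014], "turn": 0, "fingers": 0.23},
    {"slide": [0.016, 0, -0.0016], "turn": 0, "fingers": 0.23},
    {"slide": [0.017, 0, -0.0017], "turn": 0, "fingers": 0.23},
    {"slide": [0.018, 0, -0.0018], "turn": 0, "fingers": 0.23},
    {"slide": [0.019, 0, -0.0019], "turn": 0, "fingers": 0.23},
    {"slide": [0.02, 0, -0.002], "turn": 0, "fingers": 0.23}
  ]
}}

```text
clock: 9.8
tcp_pos: [0.5722, -0.0816, 0.0413]
tool_rot: [0.0, 0.671, 0.741, -0.0]
contact_force: [-0.2, -4.5, 1.7]
finger_gap: 0.0201
grip_force: 2.3
```

```bash
cat > pr.py <<'E'
import sys
from h import *
from station import ctrl
s=pickle.load(open(sys.argv[1]+'.pkl','rb'))
t=ctrl.read_state()['tcp_pos']*[1,1,0];ex=np.array([-.0963,.9954,0])
g=cv2.cvtColor(s['image'],cv2.COLOR_RGB2GRAY)[:,315:332].mean(1)
for v in range(100,260,3): print(v,int(g[v]),round(float((onz(s,323,v,.066)-t)@ex),4),end=' | ')
E
python3 look.py w6 wrist; python3 pr.py w6
```

```text
9.85 [ 0.5722 -0.0816  0.0414] [-0.94 -3.    0.89] [ 0.5655 -0.015   0.2161]
100 202 0.0803 | 103 207 0.0789 | 106 109 0.0774 | 109 134 0.076 | 112 138 0.0745 | 115 137 0.0731 | 118 137 0.0716 | 121 124 0.0701 | 124 123 0.0687 | 127 36 0.0672 | 130 67 0.0657 | 133 78 0.0642 | 136 80 0.0627 | 139 77 0.0612 | 142 76 0.0596 | 145 76 0.0581 | 148 68 0.0566 | 151 48 0.055 | 154 104 0.0535 | 157 116 0.0519 | 160 125 0.0503 | 163 134 0.0487 | 166 142 0.0472 | 169 146 0.0456 | 172 152 0.044 | 175 157 0.0423 | 178 164 0.0407 | 181 150 0.0391 | 184 149 0.0375 | 187 120 0.0358 | 190 113 0.0342 | 193 109 0.0325 | 196 110 0.0308 | 199 109 0.0291 | 202 108 0.0274 | 205 108 0.0257 | 208 108 0.024 | 211 105 0.0223 | 214 104 0.0206 | 217 104 0.0188 | 220 100 0.0171 | 223 96 0.0153 | 226 93 0.0136 | 229 89 0.0118 | 232 86 0.01 | 235 140 0.0082 | 238 152 0.0064 | 241 153 0.0046 | 244 153 0.0027 | 247 152 0.0009 | 250 152 -0.001 | 253 153 -0.0028 | 256 152 -0.0047 | 259 152 -0.0066 |
```

Request:
{"name": "jog_arm", "arguments": {
  "series": [
    {"slide": [0.001, 0, 0], "turn": 0, "fingers": 0.23},
    {"slide": [0.002, 0, 0], "turn": 0, "fingers": 0.23},
    {"slide": [0.002, 0, 0], "turn": 0, "fingers": 0.23}
  ]
}}

```text
clock: 10.15
tcp_pos: [0.5722, -0.0814, 0.0415]
tool_rot: [0.001, 0.671, 0.741, -0.001]
contact_force: [-0.4, -14.4, 0.7]
finger_gap: 0.02
grip_force: 6.8
```

Request:
{"name": "jog_arm", "arguments": {
  "series": [
    {"slide": [-0.002, 0, 0], "turn": 0, "fingers": 0.23},
    {"slide": [-0.005, 0, 0], "turn": 0, "fingers": 0.23},
    {"slide": [-0.007, 0, 0], "turn": 0, "fingers": 0.23},
    {"slide": [-0.007, 0, 0], "turn": 0, "fingers": 0.23}
  ]
}}

```text
clock: 10.55
tcp_pos: [0.5723, -0.0861, 0.0411]
tool_rot: [-0.0, 0.672, 0.741, 0.0]
contact_force: [-0.3, -0.2, 0.6]
finger_gap: 0.0206
grip_force: 0.0
```

```bash
python3 look.py w7 wrist; python3 pr.py w7
```

```text
10.6 [ 0.5723 -0.086   0.0411] [ 0.01 -0.75 -0.03] [ 0.5658 -0.0197  0.2159]
100 113 0.0801 | 103 136 0.0787 | 106 137 0.0773 | 109 136 0.0758 | 112 135 0.0744 | 115 145 0.0729 | 118 39 0.0715 | 121 71 0.07 | 124 79 0.0685 | 127 79 0.067 | 130 76 0.0655 | 133 76 0.064 | 136 75 0.0625 | 139 65 0.061 | 142 55 0.0595 | 145 93 0.058 | 148 115 0.0564 | 151 124 0.0549 | 154 132 0.0533 | 157 139 0.0518 | 160 147 0.0502 | 163 151 0.0486 | 166 154 0.047 | 169 163 0.0454 | 172 162 0.0438 | 175 159 0.0422 | 178 170 0.0406 | 181 174 0.039 | 184 175 0.0374 | 187 127 0.0357 | 190 118 0.0341 | 193 107 0.0324 | 196 108 0.0307 | 199 108 0.029 | 202 106 0.0273 | 205 104 0.0256 | 208 103 0.0239 | 211 101 0.0222 | 214 98 0.0205 | 217 94 0.0188 | 220 91 0.017 | 223 83 0.0153 | 226 125 0.0135 | 229 135 0.0117 | 232 135 0.0099 | 235 137 0.0081 | 238 152 0.0063 | 241 153 0.0045 | 244 153 0.0027 | 247 153 0.0009 | 250 153 -0.001 | 253 152 -0.0028 | 256 152 -0.0047 | 259 151 -0.0066 |
```

The roller is seated: it hit the stop at 14 N, and stayed against the stop when the fingers backed off. Next is the keeper.

Request:
{"name": "jog_arm", "arguments": {
  "series": [
    {"slide": [0, 0, -0.025], "turn": 0, "fingers": 0.23},
    {"slide": [0, 0, -0.06], "turn": 0, "fingers": 0.23},
    {"slide": [0, 0, -0.08], "turn": 0, "fingers": 0},
    {"slide": [0.009, -0.045, -0.08], "turn": 0, "fingers": 0},
    {"slide": [0.009, -0.09, -0.08], "turn": 0, "fingers": 0},
    {"slide": [0.009, -0.13, -0.08], "turn": 0, "fingers": 0},
    {"slide": [0.009, -0.15, -0.08], "turn": 0, "fingers": 0},
    {"slide": [0.009, -0.15, -0.08], "turn": 0, "fingers": 0},
    {"slide": [0.009, -0.15, -0.08], "turn": 0, "fingers": 0}
  ]
}}

```text
clock: 11.5
tcp_pos: [0.4232, -0.092, 0.1216]
tool_rot: [0.001, 0.672, 0.741, 0.0]
contact_force: [0.4, 1.1, 0.3]
finger_gap: 0.0002
grip_force: 0.0
```

```bash
python3 look.py w8 wrist; python3 look.py s8 side
python3 - <<'E'
import cv2,numpy as np
b=cv2.imread('pics/w8.png')[60:300,220:540];a=cv2.imread('pics/s8.png')[80:230,260:380]
b=cv2.resize(b,(480,360));a=cv2.resize(a,(288,360),interpolation=2)
cv2.imwrite('pics/c8.png',np.hstack([a,b]))
E
```

```text
11.55 [ 0.4238 -0.092   0.1216] [ 0.31 -0.05 -0.32] [ 0.4164 -0.0254  0.2964]
11.6 [ 0.424  -0.092   0.1215] [ 0.24  0.03 -0.33] [0.2119 0.7162 0.6903]
```

View pics/c8.png

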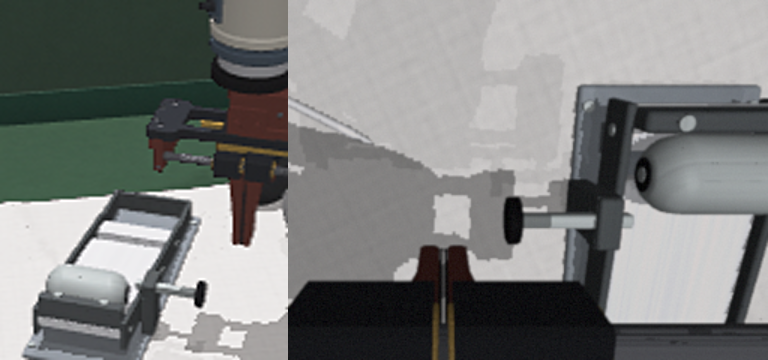

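The roller sits against the stop. The pad is at wrist (369,207), with its outer face at about u 365, and at side (344,202). The closed fingers are outside it with clearance.

Run:
```python
from h import *
np.set_printoptions(precision=4,suppress=True)
a=pickle.load(open('s8.pkl','rb'));w=pickle.load(open('w8.pkl','rb'))
tc=np.array([.4239,-.092,.1216]);ex=np.array([-.0963,.9954,0]);ey=np.array([-.9954,-.0963,0])
p=tri([ray(a,344.2,202.2),ray(w,367,207)]);d=p-tc;print('pad',p,d@ex,d@ey)
c=onz(w,365.3,207,.0605)-tc;print('outer',c@ex,c@ey)
for u in(220+(468-288)/1.5,220+(455-288)/1.5):
  q=onz(w,u,225,tc[2]+.014)-tc;print('finger',q@ex,q@ey)
```

```text
pad [ 0.4599 -0.0878  0.0613] 0.0006908725126117548 -0.03625524296138201
outer 0.0005200645268973456 -0.03588720818749617
finger 0.010487606211697666 -0.009395254298776618
finger 0.010485742924772867 -0.004207631255284213
```

Request:
{"name": "jog_arm", "arguments": {
  "series": [
    {"slide": [0, 0, 0.04], "turn": 0, "fingers": 0},
    {"slide": [0, 0, 0.07], "turn": 0, "fingers": 0},
    {"slide": [0, 0, 0.083], "turn": 0, "fingers": 0},
    {"slide": [0, 0.005, 0.083], "turn": 0, "fingers": 0},
    {"slide": [0, 0.012, 0.083], "turn": 0, "fingers": 0},
    {"slide": [0, 0.018, 0.083], "turn": 0, "fingers": 0},
    {"slide": [0, 0.022, 0.083], "turn": 0, "fingers": 0},
    {"slide": [0, 0.026, 0.083], "turn": 0, "fingers": 0},
    {"slide": [0, 0.03, 0.083], "turn": 0, "fingers": 0},
    {"slide": [0, 0.034, 0.083], "turn": 0, "fingers": 0},
    {"slide": [0, 0.038, 0.083], "turn": 0, "fingers": 0},
    {"slide": [0, 0.042, 0.083], "turn": 0, "fingers": 0},
    {"slide": [0, 0.046, 0.083], "turn": 0, "fingers": 0},
    {"slide": [0, 0.05, 0.083], "turn": 0, "fingers": 0},
    {"slide": [0, 0.053, 0.083], "turn": 0, "fingers": 0},
    {"slide": [0, 0.055, 0.083], "turn": 0, "fingers": 0}
  ]
}}

```text
clock: 13.2
tcp_pos: [0.4773, -0.0864, 0.0381]
tool_rot: [-0.0, 0.672, 0.741, 0.0]
contact_force: [-2.1, 0.1, 1.2]
finger_gap: 0.0004
grip_force: 0.8
```

Pushing at about 2 N, as expected from the keeper's friction. I'll continue gently to the end stop.

Request:
{"name": "jog_arm", "arguments": {
  "series": [
    {"slide": [0, 0.002, 0], "turn": 0, "fingers": 0},
    {"slide": [0, 0.004, 0], "turn": 0, "fingers": 0},
    {"slide": [0, 0.006, 0], "turn": 0, "fingers": 0},
    {"slide": [0, 0.007, 0], "turn": 0, "fingers": 0},
    {"slide": [0, 0.008, 0], "turn": 0, "fingers": 0}
  ]
}}

```text
clock: 13.7
tcp_pos: [0.4833, -0.0857, 0.038]
tool_rot: [-0.001, 0.672, 0.741, -0.001]
contact_force: [-9.3, -2.8, 4.9]
finger_gap: 0.0004
grip_force: 4.4
```

Request:
{"name": "jog_arm", "arguments": {
  "series": [
    {"slide": [0, 0.001, 0], "turn": 0, "fingers": 0},
    {"slide": [0, 0.002, 0], "turn": 0, "fingers": 0},
    {"slide": [0, 0.002, 0], "turn": 0, "fingers": 0}
  ]
}}

```text
clock: 14.0
tcp_pos: [0.4832, -0.0854, 0.0377]
tool_rot: [-0.003, 0.671, 0.741, -0.002]
contact_force: [-11.7, -4.0, 7.6]
finger_gap: 0.0004
grip_force: 6.1
```

Request:
{"name": "jog_arm", "arguments": {
  "series": [
    {"slide": [0, -0.005, 0], "turn": 0, "fingers": 0},
    {"slide": [0, -0.02, 0], "turn": 0, "fingers": 0},
    {"slide": [0, -0.04, 0], "turn": 0, "fingers": 0},
    {"slide": [0, -0.05, -0.03], "turn": 0, "fingers": 0},
    {"slide": [0, -0.065, -0.08], "turn": 0, "fingers": 0},
    {"slide": [0, -0.065, -0.09], "turn": 0, "fingers": 0},
    {"slide": [0, -0.065, -0.09], "turn": 0, "fingers": 0}
  ]
}}

```text
clock: 14.7
tcp_pos: [0.4243, -0.0924, 0.1305]
tool_rot: [0.003, 0.672, 0.741, 0.002]
contact_force: [-0.3, -0.3, -0.4]
finger_gap: 0.0004
grip_force: 0.0
```

```bash
python3 look.py w9 wrist; python3 look.py s9 side; python3 look.py t9 top
python3 - <<'E'
from h import *
np.set_printoptions(precision=4,suppress=True)
a=pickle.load(open('s9.pkl','rb'));w=pickle.load(open('w9.pkl','rb'))
a0=pickle.load(open('s8.pkl','rb'));w0=pickle.load(open('w8.pkl','rb'))
ex=np.array([-.0963,.9954,0]);ey=np.array([-.9954,-.0963,0])
# black pad: very dark blob near its expected place, before and after
P0=np.array([.4599,-.0878,.0613])
for n,s,P in(('w8',w0,P0),('s8',a0,P0),('w9',w,P0-.038*ey),('s9',a,P0-.038*ey)):
  u,v=proj(s,P);r=22 if n[0]=='w' else 10;u0,v0=int(u)-r,int(v)-r
  m=(s['image'][v0:v0+2*r,u0:u0+2*r].max(2)<40).astype(np.uint8)
  k,_,st,c=cv2.connectedComponentsWithStats(m)
  print(n,np.round((u,v),1),[(st[i][:5]+[u0,v0,0,0,0],np.round(c[i]+[u0,v0],1)) for i in range(1,k) if st[i][4]>15])
E
```

```text
14.75 [ 0.4235 -0.0922  0.1291] [ 0.14  1.09 -1.04] [ 0.4167 -0.0257  0.3051]
14.8 [ 0.4228 -0.0919  0.1281] [ 1.17  0.13 -0.59] [0.2119 0.7162 0.6903]
14.85 [ 0.4223 -0.0918  0.1275] [ 0.95 -0.1  -1.54] [ 0.3658 -0.0687  0.954 ]
w8 [365.9 207. ] [(array([364, 192,  13,  30, 336]), array([369.6, 206.3]))]
s8 [343.8 202.1] [(array([341, 197,   4,  11,  32]), array([342.7, 202.4]))]
w9 [405.4 203.5] [(array([397, 181,  30,  44, 795]), array([410.2, 199.1]))]
s9 [328.7 199.7] [(array([328, 195,   4,  11,  27]), array([329.4, 200.8]))]
```

Run:
```python
from h import *
np.set_printoptions(precision=4,suppress=True)
a=pickle.load(open('s9.pkl','rb'));w=pickle.load(open('w9.pkl','rb'));t=pickle.load(open('t9.pkl','rb'));S=pickle.load(open('s0.pkl','rb'))
ex=np.array([-.0963,.9954,0]);ey=np.array([-.9954,-.0963,0])
def f(P): return np.round([P@ex,P@ey,P[2]],4)
# intersect side pad centroids with the vertical keeper plane (ramp x=const) 
c=np.array([.4599,-.0878,.0613])@ex
for n,s,q in(('s0',S['side'],(342.7,202.4)),('s9',a,(329.4,200.8))):
  p,d=ray(s,*q);print(n,f(p+d*(c-p@ex)/(d@ex)))
print('roller',f(np.array([.5831,-.1978,.05])))
def crop(s,P,r,k): 
  u,v=map(int,proj(s,P));return cv2.resize(s['image'][max(v-r,0):v+r,max(u-r,0):u+r],(k,k),interpolation=cv2.INTER_CUBIC)
# intensity along keeper line at z=.0605 in wrist and top views
for n,s in(('w9',w),('t9',t),('t0',S['top'])):
  print(n,[(k,int(s['image'][int(round(v)),int(round(u))].mean())) for k in range(-560,-425,4) for u,v in[proj(s,ex*c+ey*k/1000+np.array([0,0,.0625]))]if 0<=u<640 and 0<=v<400])
```

```text
s0 [-0.1317 -0.4521  0.0599]
s9 [-0.1317 -0.4854  0.0583]
roller [-0.253  -0.5614  0.05  ]
w9 [(-560, 206), (-556, 200), (-552, 169), (-548, 168), (-544, 171), (-540, 170), (-536, 170), (-532, 169), (-528, 170), (-524, 170), (-520, 170), (-516, 173), (-512, 74), (-508, 79), (-504, 75), (-500, 57), (-496, 169), (-492, 20), (-488, 30), (-484, 9), (-480, 7), (-476, 129), (-472, 177), (-468, 199), (-464, 176), (-460, 188), (-456, 195), (-452, 156), (-448, 132), (-444, 130), (-440, 131), (-436, 132), (-432, 128), (-428, 124)]
t9 [(-560, 232), (-556, 215), (-552, 217), (-548, 217), (-544, 217), (-540, 148), (-536, 163), (-532, 172), (-528, 184), (-524, 193), (-520, 199), (-516, 200), (-512, 206), (-508, 212), (-504, 214), (-500, 215), (-496, 218), (-492, 220), (-488, 222), (-484, 225), (-480, 225), (-476, 227), (-472, 228), (-468, 229), (-464, 229), (-460, 228), (-456, 225), (-452, 222), (-448, 219), (-444, 217), (-440, 214), (-436, 210), (-432, 206), (-428, 203)]
t0 [(-560, 226), (-556, 226), (-552, 226), (-548, 227), (-544, 226), (-540, 227), (-536, 226), (-532, 226), (-528, 227), (-524, 226), (-520, 202), (-516, 211), (-512, 129), (-508, 90), (-504, 91), (-500, 83), (-496, 180), (-492, 208), (-488, 209), (-484, 205), (-480, 204), (-476, 204), (-472, 205), (-468, 206), (-464, 207), (-460, 207), (-456, 73), (-452, 31), (-448, 116), (-444, 146), (-440, 146), (-436, 147), (-432, 197), (-428, 220)]
```

Run:
```python
from h import *
from station import ctrl
a=pickle.load(open('s9.pkl','rb'))['image'];b=pickle.load(open('s8.pkl','rb'))['image'];w=pickle.load(open('w9.pkl','rb'))
u,v=260+85/2.4,80+280/2.4; u,v=int(u),int(v)
print('roller diff',np.abs(a[v-8:v+8,u-12:u+12].astype(int)-b[v-8:v+8,u-12:u+12]).mean())
ex=np.array([-.0963,.9954,0]);ey=np.array([-.9954,-.0963,0])
print([(k,int(w['image'][int(round(v)),int(round(u))].mean())) for k in list(range(-560,-549))+list(range(-502,-474)) for u,v in[proj(w,ex*-.1317+ey*k/1000+np.array([0,0,.064]))]])
print(ctrl.read_state()['tcp_pos'])
```

```text
roller diff 0.3038194444444444
[(-560, 205), (-559, 206), (-558, 206), (-557, 206), (-556, 204), (-555, 200), (-554, 173), (-553, 169), (-552, 169), (-551, 169), (-550, 170), (-502, 68), (-501, 53), (-500, 32), (-499, 95), (-498, 155), (-497, 173), (-496, 169), (-495, 173), (-494, 173), (-493, 121), (-492, 43), (-491, 24), (-490, 26), (-489, 27), (-488, 30), (-487, 33), (-486, 19), (-485, 1), (-484, 7), (-483, 3), (-482, 2), (-481, 0), (-480, 7), (-479, 23), (-478, 109), (-477, 131), (-476, 129), (-475, 127)]
[ 0.42228095 -0.09178524  0.12753519]
```

```bash
python3 -c "
from station import ctrl
print(ctrl.finish_job())"
```

```text
the job is handed in; nothing more can be done
None
```

The roller is in its seat against the end stop and the keeper bar is fully in behind it; I handed the job in after about 15 s of robot time. On my first try the fingertips sat too high and pressed on top of the roller (about 20 N). I backed off, it settled back in the lower rest, and the second push seated it.

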